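Point out the upside-down cell in a battery pack and log it

TASK

One of the nine battery cells in the black tray was put in upside down: it shows a flat steel end instead of a stud. Point it out to the bench camera: come straight down over it, hold the fingertips about 2 cm above the middle of its top for 3 seconds, and go straight up again, without touching any cell or the tray and without pointing down at any other cell in the tray. Then press the button on the grey box to log it, let it spring back, and leave the loose things on the bench where they are.

Things in the scene. Friction and masses are not known exactly. Their poses are not given: they have to be found in the camera images.
- cell_reversed: the upside-down lithium cell: same size (33 mm across, 78 mm tall in all), in some pocket of the tray, but with its stud hidden below: its top is a flat bare steel disc almost as wide as the cell, with no stud, 78 mm above its underside, level with the other cells' stud tips. Origin: centre of its underside; z up. Cells are loose in the pockets and may lean by 2 degrees.
- cell0: lithium cell: a cylinder 33 mm across, 78 mm tall in all, standing in one pocket of the tray, right way up: an 8 mm tall, 13 mm wide steel stud sticks up from the middle of its black top ring (70 mm above its underside), stud tip 78 mm above its underside. Origin: centre of its underside; z up. Wrapper colours (orange, blue, green) are mixed and mean nothing.
- cell1: another cell just like cell0, right way up, in another pocket
- cell2: another cell just like cell0, right way up, in another pocket
- cell3: another cell just like cell0, right way up, in another pocket
- cell4: another cell just like cell0, right way up, in another pocket
- cell5: another cell just like cell0, right way up, in another pocket
- cell6: another cell just like cell0, right way up, in another pocket
- cell7: another cell just like cell0, right way up, in another pocket
- tray: fixed black plastic tray 125 x 125 mm, walls 45 mm high and 5 mm thick, floor 5 mm thick, 3 x 3 square pockets at 40 mm pitch, a cell in each; cell and stud tops stand about 83 mm above the bench. Origin: centre of its underside on the bench; x, y along its sides.
- log_box: fixed grey box 100 x 80 x 40 mm on the bench on the other side of the robot's centre line from the tray, with one black round push button (28 mm across, in a steel housing) in the middle of its top. Origin: centre of its underside; z up.
- log_button_top (a point): centre of the top face of the push button, about 62 mm above the bench; it moves with the button. Press straight down.
- log_button (a joint): travel of the push button: 0 released, 0.006 m fully down (about 4 N); springs back by itself. It has registered beyond 0.004 m.
- spare_cell: a spare cell of the same shape, stud up, standing loose on the bench between the tray and the box; leave it alone. Origin: centre of its underside.
- tape_roll: roll of black tape lying flat, 84 mm outside, 64 mm hole, 22 mm high, loose; leave it alone. Origin: centre of its underside.
- pliers: pliers with orange handles lying flat beyond the tray, about 150 mm long, 16 mm high, loose; leave them alone. Origin: under the pivot; x towards the jaws.
Mind the look-alikes: they are no part of the job. Leave any purple, red or yellow look-alike of the cell4 alone.

How it is judged:
By the outcome, as a careful person would: the job done as asked, in the order asked, and still so for the second after the job is handed in, with the robot touching nothing.
It also fails if it takes over 48 s, if anything falls off the work surface, if the arm or the gripper's body presses on something with over 40 N, if the wrist force passes 120 N, or if a joint passes its speed limit or range.

ROBOT

A 6-joint arm with a two-finger parallel gripper is mounted at the origin on the work surface. World frame = base frame: x ahead of the robot, y to its left, z up, the work surface at z = 0. Lengths are in m, angles in rad, forces in N, time in s.
With the tool pointing down it reaches from about 0.25 to 0.85 m from the base axis. Payload 12.5 kg.
Tool frame: the origin (TCP) lies between the finger pads, 19 mm behind the fingertips; this is the grasp point; z points along the fingers, y is the line along which they close (so a half turn about z gives the same grasp; the last joint's range is limited). The gripper opens to 93 mm and grips with 3 to 60 N. Pads are 15 mm wide; open, the fingers measure 128 mm over their backs; the gripper's body (75 mm by 188 mm) begins 65 mm behind the grasp point.
Start: joints at [-1.268, 0.351, 1.652, -0, 1.139, -0.085], TCP at [0.208, -0.509, 0.237] pointing down, gripper open.
Joint ranges: [-2.75, 2.75], [-0.79, 2.1], [0.01, 2.65], [-1.57, 4.71], [0.07, 3.14], [-2.87, 2.87]. Speed limits (rad/s): [2.22, 2.22, 2.79, 3.14, 3.14, 3.14].

INTERFACE

Orientations are given as [roll, pitch, yaw] about the fixed x, y, z axes, in that order (R = Rz(yaw) Ry(pitch) Rx(roll)).
In Python, from station import ctrl gives the robot as it stands.
- The arm moves only by the tool apply_moves, never from a script. Its argument "series" is a list of rows, each a list of 3 entries, a list of its own where there are three numbers: the turn, a rotation vector about the tool's x, y, z in degrees, then the shift along the tool's x, y, z in mm, then the opening, from -1 (shut) to 1 (fully open). A call has exactly 8 rows; each row shifts and turns the commanded pose from where the row before left it, along the tool's axes as they then stand; what a row does not reach is not made up. A row lasts 1/10 s, in which the tool goes at most 50 mm and 8.59 degrees, less where a joint would pass 70% of its speed; a pose out of reach is approached as far as the arm can. A call is refused whole if a number of a shift passes 50 or a number of a turn 8.59, either way. A call with a gripper value outside its range is refused whole. The fingers move at their own pace and stop on an object; "newtons" is the grip in N (left out, the last holds). Time passes only in rows, so rows that do not move let the fingers close, or fill a call up. It gives the time, the measured TCP pose, the force, the opening and the grip force at its end, in the units of the state.
- ctrl.state(): the state, without advancing time (a new reading comes with each control period).
- ctrl.capture(name): name is "scene" or "top" or "wrist"; returns a dict with "pixels" (384x512x3 uint8, red, green, blue), "camera_matrix" (3x3 intrinsics, pixels), "origin" and "orientation" of the camera in the world. Camera axes: x right, y down, z forward; pixel columns grow to the right and rows downward; lengths in m; the calibration is good to about 2 mm. A picture is of the moment at which its call begins. There is no depth.
- ctrl.sign_off(): hands the job in; it is judged then, once.
The state is a dict: "time_s": time; "joint_positions": joint angles; "qd": joint speeds; "tau": joint torques, N m; "ee_pos": TCP position; "orientation": TCP orientation; "ft_force": force on the tool from outside, world axes, zero at the start; "ft_torque": the same for the moment, N m; "finger_gap": finger opening in m; "finger_force": force on a finger pad.
Only numpy, scipy, OpenCV 4.12 (cv2) and the standard library are available. Lean on these libraries where they do the work, as an engineer would, in place of code of your own. Each camera call takes 0.05 s, during which the arm holds its last target. There are 200 camera calls.

## Working session

There is one attempt and no reset: what is moved stays moved. The work goes in short steps, Python scripts to look and compute and a tool call to move; the robot and the scene stay as the last step left them, time stands still between calls to the robot, and variables do not carry over. Pictures are saved under pics/ and viewed, at most 10 in all, crops included, and the job is handed in when it is done.

Besides the shell and the picture viewer there is one more tool, called by a JSON object that holds its "name" and its "arguments". apply_moves: Moves the arm, as the interface text tells. Its arguments: {"type":"object","properties":{"series":{"type":"array"},"newtons":{"type":"number"}},"required":["series"]}

```bash
mkdir -p pics
cat > h.py <<'E'
import numpy as np,cv2,json
from station import ctrl
from scipy.spatial.transform import Rotation as R
def snap(cam,f):
    c=ctrl.capture(cam); cv2.imwrite(f'pics/{f}.png',cv2.cvtColor(c['pixels'],cv2.COLOR_RGB2BGR))
    np.savez(f'pics/{f}.npz',**{k:np.array(v) for k,v in c.items()}); return c
def cal(f):
    c=np.load(f'pics/{f}.npz'); o=c['orientation']
    Rm=o if o.shape==(3,3) else (R.from_euler('xyz',o).as_matrix() if o.shape==(3,) else R.from_quat(o).as_matrix())
    return c['camera_matrix'],c['origin'],Rm
def pt(f,u,v,z):
    K,o,Rm=cal(f); d=Rm@np.linalg.solve(K,[u,v,1]); return o+d*(z-o[2])/d[2]
E
python3 - <<'E'
from h import *
print(ctrl.state())
for n in('scene','top'):
    c=snap(n,n+'1'); print(c['camera_matrix'],c['origin'],c['orientation'])
a=[cv2.imread(f'pics/{n}1.png') for n in('scene','top')]
E
```

```text
{'time_s': 0.0, 'joint_positions': array([-1.26762264e+00,  3.51205406e-01,  1.65244635e+00, -8.06941373e-06,
        1.13911273e+00, -8.45835167e-02]), 'qd': array([-0.00134784,  0.00013331,  0.00069894, -0.00096147,  0.00103726,
        0.00095299]), 'tau': array([ 2.56092244e-03, -4.97311449e+01, -2.85254180e+01,  6.99570123e-02,
        2.56789889e-02, -1.24790304e-04]), 'ee_pos': array([ 0.20789154, -0.50883255,  0.23690985]), 'orientation': array([-3.14042439e+00, -9.17008766e-05,  3.87760533e-01]), 'ft_force': array([-0.63024206, -0.89937671, -0.02957243]), 'ft_torque': array([-0.04330814,  0.04948508, -0.03037717]), 'finger_force': 0.0, 'finger_gap': 0.09321777172495833}
[[359.37633338   0.         261.08150042]
 [  0.         359.37633338 189.3745719 ]
 [  0.           0.           1.        ]] [1.08582005 0.05685228 0.66798704] [-2.4415671  -0.00332492  1.71059558]
[[474.48520909   0.         245.46559507]
 [  0.         474.48520909 193.57868739]
 [  0.           0.           1.        ]] [ 0.40383249 -0.00461904  1.06078508] [-2.95071317 -0.03457801 -1.54700654]
```

View pics/top1.png

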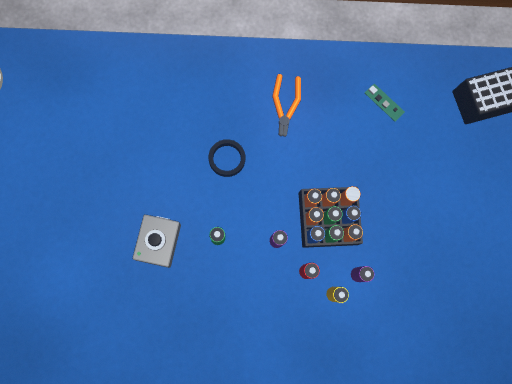

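View pics/scene1.png

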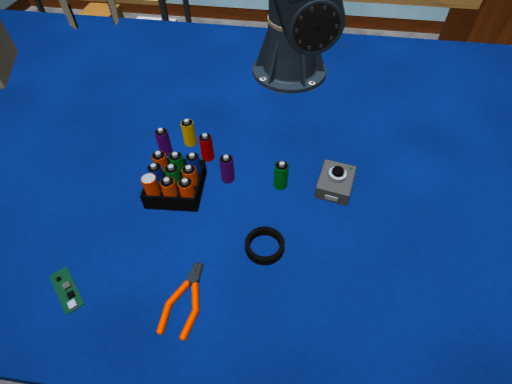

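Run:
```python
from h import *
i=cv2.imread('pics/top1.png')
a=cv2.resize(i[180:255,292:372],None,fx=7,fy=7,interpolation=cv2.INTER_CUBIC)[:, :400*2]
b=cv2.resize(i[210:270,130:182],None,fx=4,fy=4,interpolation=cv2.INTER_CUBIC)
o=np.zeros((525,780,3),np.uint8); o[:,:560]=a; o[:240,565:773]=b
cv2.imwrite('pics/crop.png',o)
g=cv2.cvtColor(i,cv2.COLOR_BGR2GRAY)[180:210,340:370]
n,l,s,c=cv2.connectedComponentsWithStats((g>180).astype(np.uint8)); k=1+s[1:,4].argmax(); print(c[k]+[340,180],s[k])
u=c[k]+[340,180]
print('rev',pt('top1',*u,.083),'diam',s[k][2]/474*.98)
print('btn',pt('top1',155,240,.062))
for p in [(315,196),(334,195),(316,215),(335,214),(354,213),(318,234),(337,233),(355,232)]: print(p,pt('top1',*p,.083)[:2])
for p in [(217,234),(279,238),(312,271),(368,274)]: print(p,pt('top1',*p,.078)[:2])
```

```text
[352.52760736 193.39263804] [  6   7  14  14 163]
rev [ 0.60094654 -0.26062187  0.083     ] diam 0.028945147679324892
btn [0.49308053 0.15233104 0.062     ]
(315, 196) [ 0.59290687 -0.18072428]
(334, 195) [ 0.59628049 -0.22109045]
(316, 215) [ 0.55248881 -0.18265979]
(335, 214) [ 0.55576326 -0.22272065]
(354, 213) [ 0.55904962 -0.26292719]
(318, 234) [ 0.51274077 -0.18665444]
(337, 233) [ 0.515919   -0.22642126]
(355, 232) [ 0.51905065 -0.26422971]
(217, 234) [0.5075158  0.02288473]
(279, 238) [ 0.50272389 -0.10603187]
(312, 271) [ 0.43668662 -0.17476989]
(368, 274) [ 0.43345495 -0.2908172 ]
```

View pics/crop.png

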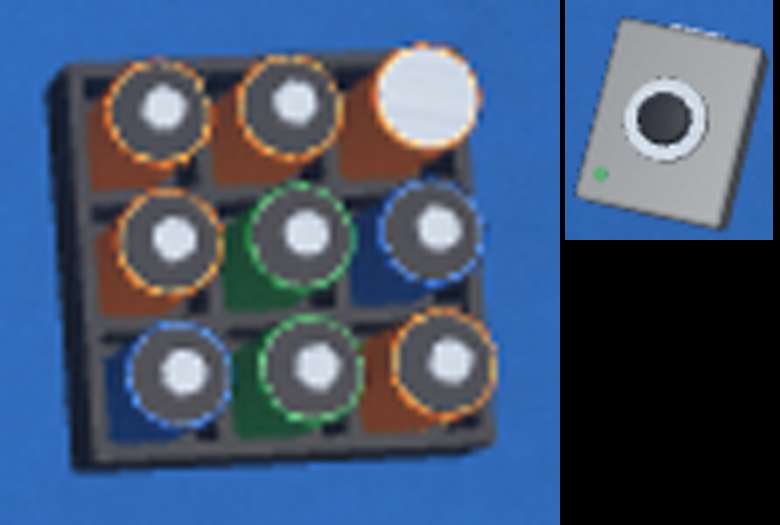

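{"name": "apply_moves", "arguments": {"series": [[[0,0,0],[20,0,-5],-1],[[0,0,0],[40,1,-5],-1],[[0,0,0],[45,1,-5],-1],[[0,0,0],[45,2,-5],-1],[[0,0,0],[45,2,0],-1],[[0,0,0],[45,2,0],-1],[[0,0,0],[40,2,0],-1],[[0,0,0],[40,1,0],-1]], "newtons": 5}}

```text
time_s: 0.9
ee_pos: [0.5099, -0.3973, 0.257]
orientation: [-3.141, 0.0, 0.388]
ft_force: [-0.5, -1.1, 0.2]
finger_gap: 0.0336
finger_force: 0.0
```

{"name": "apply_moves", "arguments": {"series": [[[0,0,0],[40,0,0],-1],[[0,0,0],[30,0,0],-1],[[0,0,0],[20,0,0],-1],[[0,0,0],[10,0,0],-1],[[0,0,0],[0,0,0],-1],[[0,0,0],[0,0,0],-1],[[0,0,0],[0,0,0],-1],[[0,0,0],[0,0,0],-1]]}}

```text
time_s: 1.7
ee_pos: [0.6003, -0.3611, 0.2577]
orientation: [3.141, 0.0, 0.387]
ft_force: [-0.3, -0.2, -0.1]
finger_gap: 0.0003
finger_force: 0.0
```

```bash
cat > go.py <<'E'
import sys
from h import *
s=ctrl.state(); T=R.from_euler('xyz',s['orientation'])
print(s['time_s'],s['ee_pos'],s['orientation'],s['finger_gap'],s['ft_force'])
t=np.array([float(v) for v in sys.argv[1:4]]); print('tool mm',T.inv().apply(t-s['ee_pos'])*1000)
E
python3 go.py .601 -.261 .257; python3 -c "
from h import *
snap('wrist','w1')"
```

```text
1.7 [ 0.60025339 -0.36109358  0.25768448] [3.14146590e+00 2.80941086e-05 3.86806762e-01] 0.0003216884699461406 [-0.28264792 -0.15410104 -0.11359321]
tool mm [ 38.45006752 -92.41694174   0.6716855 ]
```

View pics/w1.png

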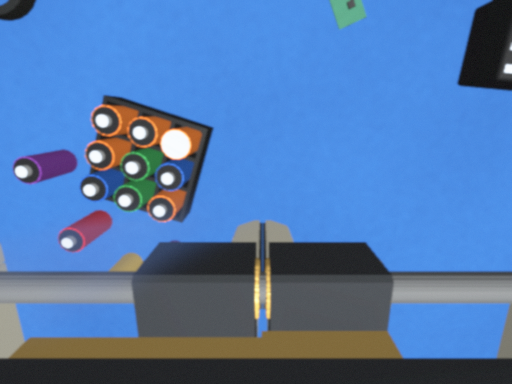

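The wrist view shows the flat disc at about (176,144), with all the others studded. I'll check its position from this view.

Run:
```python
from h import *
print(pt('w1',176,144,.083),pt('top1',154.3,239.1,.062))
```

```text
[ 0.60220604 -0.26138214  0.083     ] [0.4949211 0.1538988 0.062    ]
```

{"name": "apply_moves", "arguments": {"series": [[[0,0,0],[5,-12,0],-1],[[0,0,0],[8,-20,0],-1],[[0,0,0],[8,-20,0],-1],[[0,0,0],[8,-20,0],-1],[[0,0,0],[6,-14,0],-1],[[0,0,0],[3,-6,0],-1],[[0,0,0],[0,0,0],-1],[[0,0,0],[0,0,0],-1]]}}

```text
time_s: 2.55
ee_pos: [0.6014, -0.2614, 0.2574]
orientation: [3.141, 0.0, 0.388]
ft_force: [0.2, 0.1, 0.8]
finger_gap: 0.0006
finger_force: 0.0
```

```bash
python3 go.py .601 -.261 .122
```

```text
2.55 [ 0.60138017 -0.26140859  0.25744404] [3.14135980e+00 6.04939797e-06 3.87577162e-01] 0.0006295613911588025 [0.17733621 0.13620295 0.81115422]
tool mm [ -0.19672698  -0.55350389 135.44391434]
```

Both measurements agree within 1.5 mm, so I'm descending 135 mm.

{"name": "apply_moves", "arguments": {"series": [[[0,0,0],[0,0,12],-1],[[0,0,0],[0,0,22],-1],[[0,0,0],[0,0,25],-1],[[0,0,0],[0,0,25],-1],[[0,0,0],[0,0,22],-1],[[0,0,0],[0,0,15],-1],[[0,0,0],[0,0,9],-1],[[0,0,0],[0,0,5],-1]]}}

```text
time_s: 3.35
ee_pos: [0.6013, -0.2611, 0.1217]
orientation: [-3.141, 0.0, 0.388]
ft_force: [-0.1, 0.6, 0.3]
finger_gap: 0.0002
finger_force: 0.0
```

{"name": "apply_moves", "arguments": {"series": [[[0,0,0],[0,0,0],-1],[[0,0,0],[0,0,0],-1],[[0,0,0],[0,0,0],-1],[[0,0,0],[0,0,0],-1],[[0,0,0],[0,0,0],-1],[[0,0,0],[0,0,0],-1],[[0,0,0],[0,0,0],-1],[[0,0,0],[0,0,0],-1]]}}

```text
time_s: 4.15
ee_pos: [0.6014, -0.261, 0.1225]
orientation: [3.142, -0.0, 0.388]
ft_force: [0.6, -0.6, -0.3]
finger_gap: 0.0009
finger_force: 0.0
```

```bash
python3 -c "
from h import *
snap('scene','s2')
i=cv2.imread('pics/s2.png')
cv2.imwrite('pics/s2c.png',cv2.resize(i[90:230,100:260],None,fx=4,fy=4,interpolation=cv2.INTER_CUBIC))"
```

```text
(no output)
```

View pics/s2c.png

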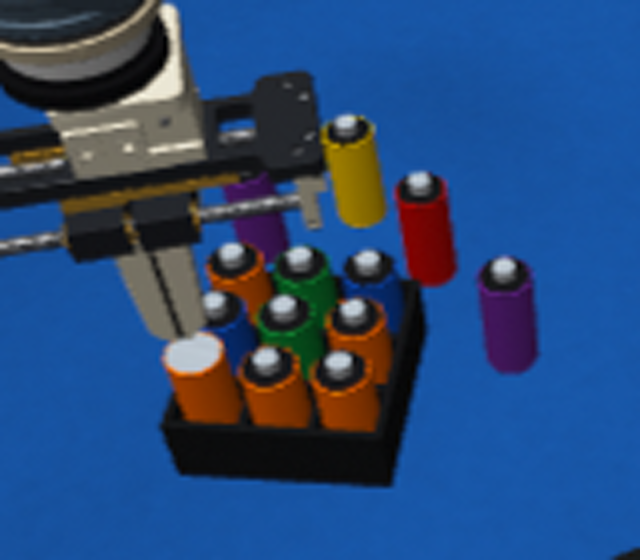

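The fingertips are just above the white disc (crop about (178,335) against the disc at (193,353)). I'll check that offset by projection.

Run:
```python
from h import *
K,o,Rm=cal('s2')
for p in [(.6013,-.261,.103),(.6013,-.261,.083),(.6013,-.261,.0845)]:
    q=K@(Rm.T@(np.array(p)-o)); print((q[:2]/q[2]-[100,90])*4)
print('disc',pt('s2',100+193.5/4-.4,90+353/4-.4,.083))
print('tip',pt('s2',100+180/4-.4,90+336/4-.4,.103))
```

```text
[178.7266115  327.63628451]
[187.68412098 352.61080957]
[187.0244436  350.77155621]
disc [ 0.60011947 -0.25902773  0.083     ]
tip [ 0.60604431 -0.25947407  0.103     ]
```

{"name": "apply_moves", "arguments": {"series": [[[0,0,0],[0,0,0],-1],[[0,0,0],[0,0,0],-1],[[0,0,0],[0,0,0],-1],[[0,0,0],[0,0,0],-1],[[0,0,0],[0,0,0],-1],[[0,0,0],[0,0,0],-1],[[0,0,0],[0,0,0],-1],[[0,0,0],[0,0,0],-1]]}}

```text
time_s: 5.0
ee_pos: [0.6014, -0.2609, 0.1225]
orientation: [3.142, -0.0, 0.388]
ft_force: [-0.3, 0.6, -0.5]
finger_gap: 0.0008
finger_force: 0.0
```

{"name": "apply_moves", "arguments": {"series": [[[0,0,0],[0,0,0],-1],[[0,0,0],[0,0,0],-1],[[0,0,0],[0,0,0],-1],[[0,0,0],[0,0,0],-1],[[0,0,0],[0,0,0],-1],[[0,0,0],[0,0,0],-1],[[0,0,0],[0,0,0],-1],[[0,0,0],[0,0,0],-1]]}}

```text
time_s: 5.8
ee_pos: [0.6014, -0.261, 0.1224]
orientation: [3.142, -0.0, 0.388]
ft_force: [-0.3, 0.0, -0.0]
finger_gap: 0.0001
finger_force: 0.0
```

{"name": "apply_moves", "arguments": {"series": [[[0,0,0],[0,0,0],-1],[[0,0,0],[0,0,0],-1],[[0,0,0],[0,0,0],-1],[[0,0,0],[0,0,0],-1],[[0,0,0],[0,0,0],-1],[[0,0,0],[0,0,0],-1],[[0,0,0],[0,0,0],-1],[[0,0,0],[0,0,0],-1]]}}

```text
time_s: 6.6
ee_pos: [0.6014, -0.261, 0.1224]
orientation: [-3.142, 0.0, 0.388]
ft_force: [-0.1, -0.9, 0.7]
finger_gap: 0.0003
finger_force: 0.0
```

{"name": "apply_moves", "arguments": {"series": [[[0,0,0],[0,0,0],-1],[[0,0,0],[0,0,-10],-1],[[0,0,0],[0,0,-20],-1],[[0,0,0],[0,0,-30],-1],[[0,0,0],[0,0,-35],-1],[[0,0,0],[0,0,-35],-1],[[0,0,0],[0,0,-25],-1],[[0,0,0],[0,0,-10],-1]]}}

```text
time_s: 7.4
ee_pos: [0.602, -0.2613, 0.2911]
orientation: [3.138, -0.003, 0.388]
ft_force: [-0.1, 0.2, -0.8]
finger_gap: 0.0003
finger_force: 0.0
```

```bash
python3 go.py .69 -.261 .287;python3 go.py .69 -.1 .287; python3 go.py .494 .153 .287
```

```text
7.4 [ 0.60196549 -0.26125013  0.29108181] [ 3.13802732e+00 -2.98809709e-03  3.87858425e-01] 0.00029631594603225125 [-0.0670089   0.22909471 -0.80649174]
tool mm [81.57744303 33.04806584  4.44344902]
7.4 [ 0.60196549 -0.26125013  0.29108181] [ 3.13802732e+00 -2.98809709e-03  3.87858425e-01] 0.00029631594603225125 [-0.0670089   0.22909471 -0.80649174]
tool mm [ 142.46846323 -115.99273916    4.09401585]
7.4 [ 0.60196549 -0.26125013  0.29108181] [ 3.13802732e+00 -2.98809709e-03  3.87858425e-01] 0.00029631594603225125 [-0.0670089   0.22909471 -0.80649174]
tool mm [  56.71381866 -424.32584376    2.73845376]
```

{"name": "apply_moves", "arguments": {"series": [[[0,0,0],[12,5,0],-1],[[0,0,0],[25,10,0],-1],[[0,0,0],[26,11,0],-1],[[0,0,0],[19,7,0],-1],[[0,0,0],[14,-34,0],-1],[[0,0,0],[16,-38,0],-1],[[0,0,0],[16,-39,0],-1],[[0,0,0],[15,-38,0],-1]]}}

```text
time_s: 8.2
ee_pos: [0.6894, -0.0978, 0.2866]
orientation: [-3.141, 0.001, 0.388]
ft_force: [-0.1, 0.5, 1.8]
finger_gap: 0.0006
finger_force: 0.0
```

{"name": "apply_moves", "arguments": {"series": [[[0,0,0],[-11,-40,0],-1],[[0,0,0],[-12,-42,0],-1],[[0,0,0],[-13,-44,0],-1],[[0,0,0],[-13,-46,0],-1],[[0,0,0],[-13,-46,0],-1],[[0,0,0],[-12,-42,0],-1],[[0,0,0],[-8,-30,0],-1],[[0,0,0],[-4,-18,0],-1]]}}

```text
time_s: 9.0
ee_pos: [0.492, 0.1547, 0.2871]
orientation: [-3.141, 0.001, 0.389]
ft_force: [0.9, 0.5, -0.3]
finger_gap: 0.0005
finger_force: 0.0
```

```bash
python3 go.py .494 .153 .1; python3 -c "
from h import *
snap('wrist','w2')"
```

```text
9.0 [0.49198487 0.15467205 0.28713184] [-3.14123414e+00  8.31424946e-04  3.89297009e-01] 0.0004905183495611568 [ 0.94487765  0.52644094 -0.32027349]
tool mm [  1.3853248    2.37884562 187.12991429]
```

View pics/w2.png

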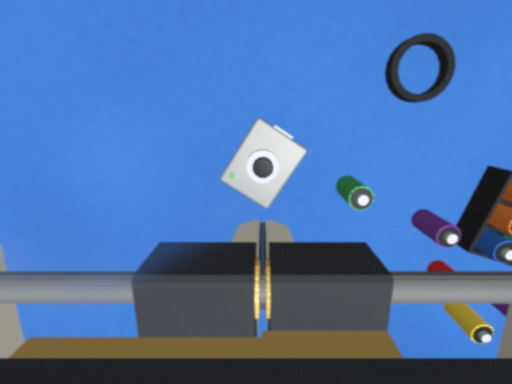

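The wrist view shows the button at (263,167), in front of the fingertips.

```bash
python3 -c "
from h import *
print(pt('w2',263,167,.062))"
```

```text
[0.49753001 0.15475662 0.062     ]
```

{"name": "apply_moves", "arguments": {"series": [[[0,0,0],[1,2,20],-1],[[0,0,0],[0,0,38],-1],[[0,0,0],[0,0,42],-1],[[0,0,0],[0,0,35],-1],[[0,0,0],[0,0,25],-1],[[0,0,0],[0,0,17],-1],[[0,0,0],[0,0,10],-1],[[0,0,0],[0,0,0],-1]]}}

```text
time_s: 9.85
ee_pos: [0.495, 0.1513, 0.0993]
orientation: [-3.141, 0.002, 0.388]
ft_force: [-0.2, -0.1, 0.2]
finger_gap: 0.0005
finger_force: 0.0
```

```bash
python3 go.py .494 .153 .076
```

```text
9.85 [0.49496642 0.15125085 0.09931787] [-3.14120242e+00  2.23790661e-03  3.87527096e-01] 0.0005497142145443995 [-0.17252299 -0.05013397  0.16623239]
tool mm [-0.18157048 -1.97555437 23.31910292]
```

{"name": "apply_moves", "arguments": {"series": [[[0,0,0],[1,-2,4],-1],[[0,0,0],[0,0,6],-1],[[0,0,0],[0,0,4],-1],[[0,0,0],[0,0,3],-1],[[0,0,0],[0,0,2],-1],[[0,0,0],[0,0,2],-1],[[0,0,0],[0,0,1],-1],[[0,0,0],[0,0,1],-1]]}}

```text
time_s: 10.65
ee_pos: [0.4957, 0.1539, 0.0775]
orientation: [3.142, -0.0, 0.388]
ft_force: [-0.9, -0.4, 2.4]
finger_gap: 0.0003
finger_force: 1.3
```

{"name": "apply_moves", "arguments": {"series": [[[0,0,0],[0,0,1],-1],[[0,0,0],[0,0,1],-1],[[0,0,0],[0,0,1],-1],[[0,0,0],[0,0,0],-1],[[0,0,0],[0,0,0],-1],[[0,0,0],[0,0,0],-1],[[0,0,0],[0,0,0],-1],[[0,0,0],[0,0,0],-1]]}}

```text
time_s: 11.45
ee_pos: [0.4957, 0.1539, 0.075]
orientation: [3.142, -0.0, 0.388]
ft_force: [-3.5, -0.1, 10.8]
finger_gap: 0.0004
finger_force: 5.3
```

At 10.8 N the button has bottomed out, so I'm lifting straight up.

{"name": "apply_moves", "arguments": {"series": [[[0,0,0],[0,0,-4],-1],[[0,0,0],[0,0,-8],-1],[[0,0,0],[0,0,-20],-1],[[0,0,0],[0,0,-30],-1],[[0,0,0],[0,0,-35],-1],[[0,0,0],[0,0,-30],-1],[[0,0,0],[0,0,-15],-1],[[0,0,0],[0,0,-5],-1]]}}

```text
time_s: 12.25
ee_pos: [0.4962, 0.154, 0.2234]
orientation: [3.141, -0.003, 0.388]
ft_force: [0.3, -0.2, -0.4]
finger_gap: 0.0005
finger_force: 0.0
```

{"name": "apply_moves", "arguments": {"series": [[[0,0,0],[0,0,0],-1],[[0,0,0],[0,0,0],-1],[[0,0,0],[0,0,0],-1],[[0,0,0],[0,0,0],-1],[[0,0,0],[0,0,0],-1],[[0,0,0],[0,0,0],-1],[[0,0,0],[0,0,0],-1],[[0,0,0],[0,0,0],-1]]}}

```text
time_s: 13.05
ee_pos: [0.4956, 0.1539, 0.2214]
orientation: [-3.142, 0.0, 0.388]
ft_force: [0.1, 0.5, -0.3]
finger_gap: 0.0005
finger_force: 0.0
```

```bash
python3 -c "
from h import *
snap('scene','s3')"
```

```text
(no output)
```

View pics/s3.png

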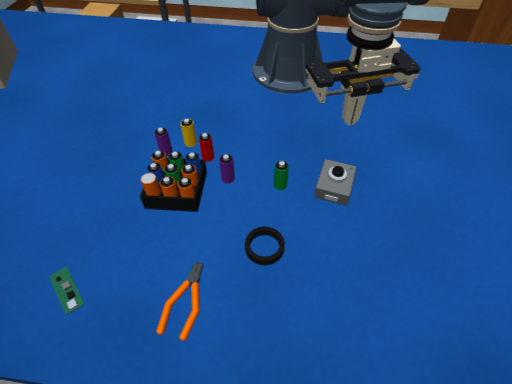

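Everything sits where it was at the start: the tray at (173,185), the spare cell at (281,175) and the button released at (338,172). The arm is clear, so I'm handing in.

```bash
python3 -c "
from station import ctrl
print(ctrl.sign_off())"
```

```text
the job is handed in; nothing more can be done
None
```

I pointed out the reversed cell (the tray corner at about x 0.601, y −0.261) for just over 3 s from about 2 cm above it, then pressed the log button until it bottomed out and released it; nothing else looked moved in the last picture, and I handed the job in at about 13 s.

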